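# Shift the bench rolling mill from second to third gear

## Robot

A 7-joint arm with a two-finger parallel gripper is mounted at the origin on the work surface. World frame = base frame: x ahead of the robot, y to its left, z up, the work surface at z = 0. Lengths are in m, angles in rad, forces in N, time in s.
With the tool pointing down it reaches from about 0.425 to 0.875 m from the base axis. Payload 4.7 kg.
Tool frame: the origin (TCP) lies at the very end of the fingers, on their centre line; the grasp point (between the pads) lies 19 mm behind it; z points along the fingers, y is the line along which they close (so a half turn about z gives the same grasp; the last joint's range is limited). The gripper opens to 87 mm and grips with 3 to 60 N. Pads are 19 mm wide; open, the fingers measure 117 mm over their backs; the gripper's body (75 mm by 190 mm) begins 51 mm behind the grasp point.
Start: joints at [1.232, 0.321, -0.07, 1.45, 0.023, 1.371, -0.057], TCP at [0.225, -0.61, 0.223] pointing down, gripper open.
Joint ranges: [-2.86, 2.86], [-0.3, 2.09], [-1.38, 1.24], [0.06, 2.45], [-1.56, 4.7], [0.09, 2.05], [-2.69, 2.69]. Speed limits (rad/s): [2.57, 2.57, 3.14, 3.14, 3.14, 3.14, 3.14].

## Interface

Orientations are given as a rotation vector (axis times angle).
In Python, from bench import ctrl, imaging, ticket gives the robot as it stands.
- The arm moves only by the tool jog_arm, never from a script. Its argument "rows" is text: rows parted by semicolons, each of 7 numbers parted by spaces: the shift along the tool's x, y, z in cm, then the turn, a rotation vector about the tool's x, y, z in rad, then the closure, from -1 (fully open) to 1 (shut), so that 0 is half open. A call has 1 to 5 rows; each row shifts and turns the commanded pose from where the row before left it, along the tool's axes as they then stand; what a row does not reach is not made up. A row lasts 1/8 s, in which the tool goes at most 62.5 mm and 10.7 degrees, less where a joint would pass 70% of its speed; a pose out of reach is approached as far as the arm can. A call with a gripper value outside its range is refused whole. The fingers move at their own pace and stop on an object; "force" is the grip in N (left out, the last holds). Time passes only in rows, so rows that do not move let the fingers close. It gives the time, the measured TCP pose, the force, the opening and the grip force at its end, in the units of the state.
- ctrl.get_state(): the state, without advancing time (a new reading comes with each control period).
- imaging.get_image(name): name is "scene" or "top" or "wrist"; returns a dict with "img" (480x640x3 uint8, blue, green, red), "vertical_fov" (degrees; the focal length in pixels is half the picture's height over the tangent of half this angle, whatever the lens; pixels are square), "cx", "cy" (the principal point, pixels), "k1" (the pictures are not rectified: a ray, as slopes to the right and down, at radius r is drawn at 1 + k1 r^2 times it, then the intrinsics apply), "origin" and "orientation" of the camera in the world. Camera axes: x right, y down, z forward; pixel columns grow to the right and rows downward; lengths in m; the calibration is good to about 2 mm. A picture is of the moment at which its call begins. There is no depth.
- ticket.close_job(): hands the job in; it is judged then, once.
The state is a dict: "time": time; "joint_positions": joint angles; "qd": joint speeds; "joint_torque": joint torques, N m; "position": TCP position; "tool_rot": TCP orientation; "ft_force": force on the tool from outside, world axes, zero at the start; "torque": the same for the moment, N m; "grip_width": opening from 0.0 (shut) to 1.0 (fully open); "grip_force": force on a finger pad.
Only numpy, scipy, OpenCV 4.12 (cv2) and the standard library are available. Lean on these libraries where they do the work, as an engineer would, in place of code of your own. Each camera call takes 0.05 s, during which the arm holds its last target. There are 200 camera calls.

## Task

The rolling mill is still in second gear: put it in third. Push the gear lever with your fingertips or the outside of the fingers, without gripping it: forward (away from you) to neutral, across to the right, then forward again until it is fully home in the third slot, and let go. Ease it over without shoving hard, do not let it run into first or fourth on the way, and leave the bottle, tin, jar and hammer as they are.

Things in the scene. Friction and masses are not known exactly. Their poses are not given: they have to be found in the camera images.
- mill: motor-driven jeweller's rolling mill, fixed, a long grey machine 240 mm deep, 640 mm wide. Origin on the bench right under the gear lever's pivot; x points forward (away from the operator, who is at the robot's side), y to the operator's left. Gearbox in the middle, 212 x 228 mm, 100 mm tall; motor at the left (y 108 to 272 mm, top 141 mm); roll stand at the right (y -147 to -325 mm, top 281 mm)
- gate_mid (a point): middle of the top of the flat steel gate plate (104 x 92 mm), 125 mm straight above the mill's origin, same axes. H gate: first slot forward-left, second back-left, third forward-right, fourth back-right (1 to 4 pips at the slot ends); slots 13 mm wide, centred 13 mm left and right; neutral channel along y, 18 mm wide, so the lever crosses only with its knob within about 9 mm of neutral
- knob (a point): centre of the black ball knob, 36 mm across, on the straight gear lever (10 mm rod), 200 mm from the pivot, which lies 35 mm above the mill's origin; 235 mm above the bench when upright. In the mill's frame x = 200 sin(fore) cos(cross), y = -200 sin(cross): about 51 mm forward or back at the slot ends, 26 to 31 mm left or right in the slots. z runs along the lever
- shift_fore (a joint): gear lever's lean forward, rad: 0 neutral, +0.26 fully home in first or third, -0.26 fully home in second or fourth (stops). Starts near -0.26, in second. Stays where it is left; about 2 N at the knob moves it
- shift_cross (a joint): gear lever's lean to the right, rad: -0.154 against the left stop (first and second), +0.154 against the right stop (third and fourth); the slots let it stand between about 0.128 and 0.154 either side. Stays where it is left; about 1.5 N at the knob moves it
- oil_bottle: small amber oil bottle, 30 mm in diameter, 62 mm tall, standing loose on the gearbox cover at its forward left corner; origin at the centre of its underside
- hammer: hammer, 240 mm long, lying loose on the bench behind the gearbox; origin under its middle
- flux_jar: white jar, 56 mm in diameter, 65 mm tall, standing loose on the bench behind the mill; origin at the centre of its underside
- tin: small open steel tin, 40 mm in diameter, 22 mm tall, standing loose on the gearbox cover at its near left corner; origin at the centre of its underside

How it is judged:
By the outcome, as a careful person would: the job done as asked, in the order asked, and still so for the second after the job is handed in, with the robot touching nothing.
It also fails if it takes over 64 s, if anything falls off the work surface, if the arm or the gripper's body presses on something with over 40 N, if the wrist force passes 120 N, or if a joint passes its speed limit or range.

## Working session

There is one attempt and no reset: what is moved stays moved. The work goes in short steps, Python scripts to look and compute and a tool call to move; the robot and the scene stay as the last step left them, time stands still between calls to the robot, and variables do not carry over. Pictures are saved under pics/ and viewed, at most 10 in all, crops included, and the job is handed in when it is done.

Besides the shell and the picture viewer there is one more tool, called after "Emit:" by a JSON object that holds its "method" and its "body". jog_arm: Moves the arm, as the interface text tells. Its arguments: {"type":"object","properties":{"rows":{"type":"string"},"force":{"type":"number"}},"required":["rows"]}

```bash
mkdir -p pics; cat > h.py <<'E'
import numpy as np, cv2
from bench import ctrl, imaging, ticket
from scipy.spatial.transform import Rotation as R
def Rm(o):
    o=np.array(o,float)
    return o if o.shape==(3,3) else R.from_rotvec(o).as_matrix()
def K(d):
    f=240/np.tan(np.radians(d["vertical_fov"])/2)
    return np.array([[f,0,d["cx"]],[0,f,d["cy"]],[0,0,1.]]),np.array([d["k1"],0,0,0.])
def ray(d,u,v):
    k,D=K(d); p=cv2.undistortPoints(np.array([[[u,v]]],float),k,D)[0,0]
    r=Rm(d["orientation"])@np.array([p[0],p[1],1]); return np.array(d["origin"]),r/np.linalg.norm(r)
def plane(d,u,v,z):
    o,r=ray(d,u,v); return o+r*(z-o[2])/r[2]
def tri(rays):
    A=sum(np.eye(3)-np.outer(r,r) for o,r in rays); b=sum((np.eye(3)-np.outer(r,r))@o for o,r in rays)
    return np.linalg.solve(A,b)
def proj(d,P):
    k,D=K(d); M=Rm(d["orientation"]).T; p=np.atleast_2d(P)-np.array(d["origin"])
    return cv2.projectPoints(p@M.T,np.zeros(3),np.zeros(3),k,D)[0][:,0]
def save(n,img,crop=None,s=1):
    if crop: a,b,c,e=crop; img=img[b:e,a:c]
    cv2.imwrite("pics/"+n+".png",cv2.resize(img,None,fx=s,fy=s))
E
python3 - <<'E'
from h import *
a=imaging.get_image("scene");b=imaging.get_image("top")
save("a",np.vstack([cv2.resize(a["img"],(400,300)),cv2.resize(b["img"],(400,300))]))
save("s1",a["img"]);save("t1",b["img"])
for d in(a,b):print({k:v for k,v in d.items() if k!="img"})
print(ctrl.get_state())
E
```

```text
{'vertical_fov': 43.30131208660587, 'cx': 324.69370699865095, 'cy': 239.091006000821, 'k1': -0.16064291961791374, 'origin': array([ 1.16723149, -0.07885115,  0.86880638]), 'orientation': array([-2.02306532, -1.48065709,  0.54569344])}
{'vertical_fov': 42.92249161095536, 'cx': 320.26232265839116, 'cy': 233.66561161489741, 'k1': -0.17081191274603905, 'origin': array([0.50303205, 0.11652236, 1.03767468]), 'orientation': array([-2.16006305,  2.14979178, -0.12070311])}
{'time': 0.1, 'joint_positions': array([ 1.2321048 ,  0.32171109, -0.07009757,  1.45153861,  0.02261808,
        1.37078601, -0.05691208]), 'qd': array([-4.28703493e-04, -1.62967361e-03,  1.36444092e-03, -2.95664187e-03,
       -5.64872333e-04,  5.84197898e-05, -1.01770945e-03]), 'joint_torque': array([-7.98824976e-05, -4.92573059e+01, -4.05669389e-01, -3.13399994e+01,
       -6.40120707e-02,  3.94974905e-02,  7.55257292e-05]), 'position': array([ 0.22437649, -0.60953035,  0.22160275]), 'tool_rot': array([-3.09125104e+00, -5.51060283e-01,  6.19160571e-04]), 'ft_force': array([-0.7952971 , -0.18191413,  0.62531956]), 'torque': array([0.00874518, 0.00245035, 0.00708685]), 'grip_force': 0.0, 'grip_width': 0.9999163645494665}
```

View pics/s1.png

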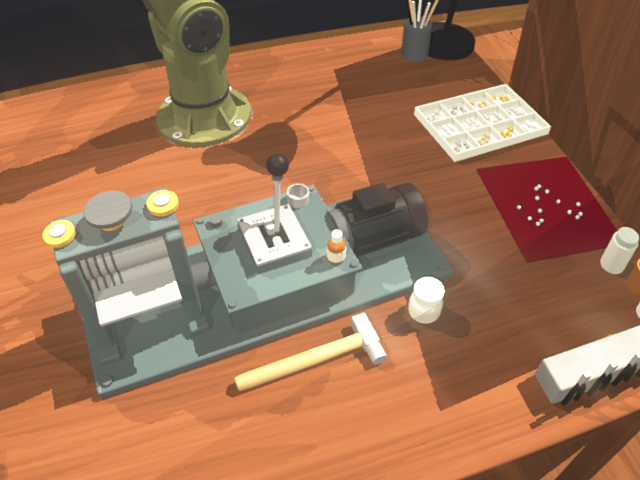

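View pics/t1.png

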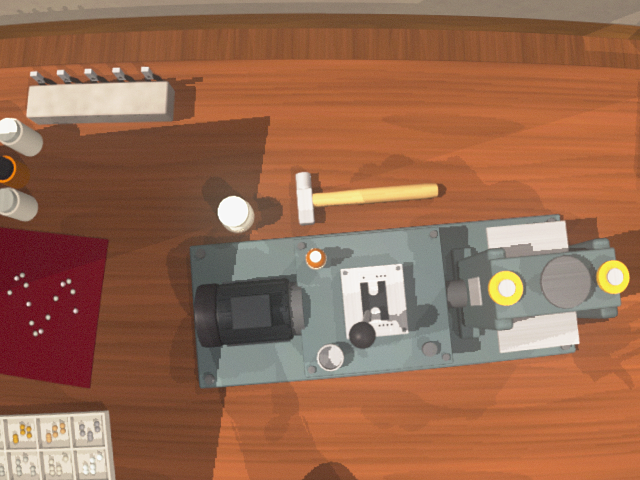

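The scene view shows the knob at about (277,165), the gate plate around (275,236), the bottle at (337,246) and the tin at (298,195). In the top view the knob is at (362,335), the gate plate at about (375,300), the tin at (330,357) and the bottle at (316,258). The roll stand is on the right.

```bash
cat > m.py <<'E'
from h import *
def knob(d,guess,win=40):
    g=cv2.cvtColor(d["img"],cv2.COLOR_BGR2HSV)[...,2]
    u,v=map(int,guess); m=np.zeros(g.shape,np.uint8); m[v-win:v+win,u-win:u+win]=(g[v-win:v+win,u-win:u+win]<60)
    m=cv2.morphologyEx(m,cv2.MORPH_OPEN,np.ones((7,7),np.uint8))
    cs=cv2.findContours(m,0,2)[0]; c=min(cs,key=lambda c:np.linalg.norm(np.array(cv2.minEnclosingCircle(c)[0])-guess))
    return cv2.minEnclosingCircle(c)
E
python3 - <<'E'
from m import *
a=imaging.get_image("scene");b=imaging.get_image("top")
ka=knob(a,(277,165));kb=knob(b,(362,335));print(ka,kb)
P=tri([ray(a,*ka[0]),ray(b,*kb[0])]);print("knob",P, proj(a,P),proj(b,P))
# gate plate
for d,box in((a,(225,190,330,285)),(b,(325,250,425,350))):
    x0,y0,x1,y1=box
    h=cv2.cvtColor(d["img"],cv2.COLOR_BGR2HSV); m=((h[...,1]<40)&(h[...,2]>150)).astype(np.uint8)
    mm=np.zeros_like(m);mm[y0:y1,x0:x1]=m[y0:y1,x0:x1]
    mm=cv2.morphologyEx(mm,cv2.MORPH_CLOSE,np.ones((3,3)));c=max(cv2.findContours(mm,0,2)[0],key=cv2.contourArea)
    pts=np.array([plane(d,*p,0.125)[:2] for p in c[:,0]],np.float32)
    r=cv2.minAreaRect(pts);print(cv2.contourArea(c),r,cv2.boxPoints(r).round(4).tolist())
for n,p in dict(bl=(191,247),br=(560,215),fl=(201,387),fr=(577,352)).items():print(n,plane(b,*p,0.015))
print("tin",plane(b,330,352,.122),"bottle",plane(b,316,257,.162))
for s,d in(("a",a),("b",b)): save("k"+s,d["img"],(215,130,355,290) if s=="a" else (290,230,430,390),3)
import cv2
cv2.imwrite("pics/kk.png",np.hstack([cv2.imread("pics/ka.png"),cv2.imread("pics/kb.png")])[:, :800])
E
```

```text
Traceback (most recent call last):
  File "m.py", line 6, in knob
    cs=cv2.findContours(m,0,2)[0]; c=min(cs,key=lambda c:np.linalg.norm(np.array(cv2.minEnclosingCircle(c)[0])-guess))
                                     ~~~^^^^^^^^^^^^^^^^^^^^^^^^^^^^^^^^^^^^^^^^^^^^^^^^^^^^^^^^^^^^^^^^^^^^^^^^^^^^^^
ValueError: min() iterable argument is empty
```

```bash
python3 -c "
import cv2,numpy as np
i=np.hstack([cv2.imread('pics/ka.png'),cv2.imread('pics/kb.png')]);cv2.imwrite('pics/kk2.png',cv2.resize(i,(800,457)))"
```

```text
[ WARN:0@0.018] global loadsave.cpp:275 findDecoder imread_('pics/ka.png'): can't open/read file: check file path/integrity
[ WARN:0@0.018] global loadsave.cpp:275 findDecoder imread_('pics/kb.png'): can't open/read file: check file path/integrity
Traceback (most recent call last):
cv2.error: OpenCV(4.12.0) :-1: error: (-5:Bad argument) in function 'resize'
> Overload resolution failed:
>  - src data type = object is not supported
>  - Expected Ptr<cv::UMat> for argument 'src'
```

```bash
sed -i 's/<60)/<th)/; s/win=40/win=30,th=75/; s/np.ones((7,7)/np.ones((5,5)/' m.py
python3 - <<'E'
from m import *
a=imaging.get_image("scene");b=imaging.get_image("top")
print(a["img"][165,260:296].max(1),b["img"][335,345:382].max(1))
try:
  ka=knob(a,(277,165));kb=knob(b,(362,335));print(ka,kb)
  P=tri([ray(a,*ka[0]),ray(b,*kb[0])]);print("knob",P, proj(a,P),proj(b,P))
except Exception as e: print(e)
for d,box in((a,(225,190,330,285)),(b,(325,250,425,350))):
    x0,y0,x1,y1=box
    h=cv2.cvtColor(d["img"],cv2.COLOR_BGR2HSV); m=((h[...,1]<40)&(h[...,2]>150)).astype(np.uint8)
    mm=np.zeros_like(m);mm[y0:y1,x0:x1]=m[y0:y1,x0:x1]
    mm=cv2.morphologyEx(mm,cv2.MORPH_CLOSE,np.ones((3,3)));c=max(cv2.findContours(mm,0,2)[0],key=cv2.contourArea)
    pts=np.array([plane(d,*map(float,p),0.125)[:2] for p in c[:,0]],np.float32)
    r=cv2.minAreaRect(pts);print(cv2.contourArea(c),r,cv2.boxPoints(r).round(4).tolist())
for n,p in dict(bl=(191,247),br=(560,215),fl=(201,387),fr=(577,352)).items():print(n,plane(b,*p,0.015))
print("tin",plane(b,330,352,.122),"bottle",plane(b,316,257,.162))
i=np.hstack([a["img"][130:290,215:355],b["img"][230:390,290:430]]);cv2.imwrite("pics/kk2.png",cv2.resize(i,(800,457)))
E
```

```text
[139 128 125 124 124 116  92  76  76  76  77  76  78  80  83  86  89  90
  87  83  82  82  81  81  81  81  79  81 128 196 215 213 212 212 215 216] [133 195 239 212 104  75  80  84  86  85  94 109 122 128 122 106 103  93
  89  87  90  84  86  80  81  78  78  79  73  75 134 212 234 228 228 224
 226]
min() iterable argument is empty
7072.0 ((0.5191842317581177, 0.048114173114299774), (0.17723780870437622, 0.20512205362319946), 72.68431091308594) [[0.39489999413490295, -0.006000000052154064], [0.5906999707221985, -0.06700000166893005], [0.6434999704360962, 0.10220000147819519], [0.44760000705718994, 0.1632000058889389]]
4552.0 ((0.5151989459991455, 0.049323923885822296), (0.14895442128181458, 0.13578705489635468), 0.8949337601661682) [[0.43970000743865967, 0.11599999666213989], [0.44179999828338623, -0.019700000062584877], [0.5906999707221985, -0.017400000244379044], [0.5885999798774719, 0.11840000003576279]]
bl [0.60337503 0.34552379 0.015     ]
br [ 0.66155848 -0.29026304  0.015     ]
fl [0.36843895 0.32369461 0.015     ]
fr [ 0.42528255 -0.3138968   0.015     ]
tin [0.43713318 0.10956671 0.122     ] bottle [0.57545208 0.13055369 0.162     ]
```

View pics/kk2.png

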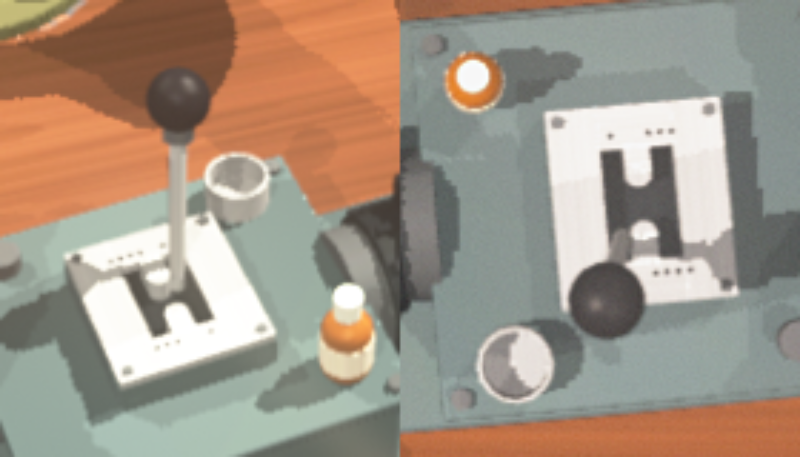

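The crops show the knob ball at scene (277.3,164.6) and top (362.1,335.0). The plate corners are readable in both views and the knob hides one of them in the top view.

```bash
python3 - <<'E'
from m import *
a=imaging.get_image("scene");b=imaging.get_image("top")
for th in (100,):
  print(knob(a,(277,165),16,th),knob(b,(362,335),16,125))
P=tri([ray(a,277.3,164.6),ray(b,362.1,335)]);print("knob",P, proj(a,P),proj(b,P))
T=np.array([[340.8,269.6],[402,264],[408,333],[346.7,337.8]]);S=np.array([[310.9,247.3],[257.7,263.7],[238.4,220.3],[287.8,204.5]])
C=[]
for t,s in zip(T,S):
    q=tri([ray(a,*s),ray(b,*t)]);C.append(q);print(q,plane(a,*s,.125)[:2],plane(b,*t,.125)[:2],np.abs(proj(a,q)-s).max())
C=np.array(C);print(C.mean(0)); 
for X in (C,np.array([plane(a,*s,.125) for s in S]),np.array([plane(b,*t,.125) for t in T])):
  f=(X[0]+X[1]-X[2]-X[3]);l=X[0]+X[3]-X[1]-X[2];ce=X.mean(0)
  ya=np.arctan2(f[1],f[0]);yb=np.arctan2(-l[0],l[1]);th=ya
  Rz=np.array([[np.cos(th),np.sin(th)],[-np.sin(th),np.cos(th)]])
  print("ctr",ce,"yaw",ya,yb,"size",np.linalg.norm(f)/2,np.linalg.norm(l)/2,"knob in mill",Rz@(P-ce)[:2],"tin,bottle",Rz@(plane(b,330,352,.122)-ce)[:2])
E
```

```text
((277.0, 165.0), 11.70479965209961) ((357.4090881347656, 336.68182373046875), 17.53696060180664)
knob [0.46742466 0.06918722 0.22704982] [[276.62510325 164.58118741]] [[361.32167617 334.77881667]]
[0.56038746 0.09501595 0.12063895] [0.56428324 0.09518943] [0.55976239 0.09392805] 0.7705262347568009
[0.56912454 0.00374017 0.122863  ] [0.57152934 0.0054098 ] [0.56845668 0.00204761] 1.2783690512499675
[ 0.46585339 -0.00506195  0.12011079] [ 0.47117654 -0.00371097] [ 0.46554994 -0.00631295] 1.1599265493295547
[0.4584423  0.08527658 0.12291364] [0.46056583 0.08524098] [0.45842169 0.08491885] 0.2599355285424849
[0.51345192 0.04474269 0.1216316 ]
ctr [0.51345192 0.04474269 0.1216316 ] yaw 0.09010627542000084 0.08868135551196872 size 0.10302638876955102 0.0911658599171381 knob in mill [-0.04364091  0.0284871 ] tin,bottle [-0.07017598  0.07142853]
ctr [0.51688874 0.04553231 0.125     ] yaw 0.09317391195335678 0.09957805846381251 size 0.1024796152797022 0.08981069323433627 knob in mill [-0.04704869  0.0281544 ] tin,bottle [-0.07345191  0.07117704]
ctr [0.51304768 0.04364539 0.125     ] yaw 0.08483859038147365 0.08619491548778094 size 0.10249234727168888 0.09189728325360945 knob in mill [-0.04329459  0.02931592] tin,bottle [-0.07005549  0.07211698]
```

Emit:
{"method": "jog_arm", "body": {"rows": "0 0 -5 0 0 -0.18 1; 0 0 -5 0 0 -0.18 1; 0 0 -5 0 0 -0.18 1; 0 0 -5 0 0 -0.18 1; 0 0 0 0 0 -0.18 1", "force": 20}}

```text
time: 1.02
position: [0.2251, -0.611, 0.4282]
tool_rot: [2.533, 1.844, -0.003]
ft_force: [0.2, 0.7, -0.5]
grip_width: 0.518
grip_force: 0.0
```

Emit:
{"method": "jog_arm", "body": {"rows": "0 0 0 0 0 -0.18 1; 0 0 0 0 0 -0.18 1; 0 0 0 0 0 -0.048 1; 0 0 0 0 0 0 1"}}

```text
time: 1.52
position: [0.2245, -0.61, 0.4226]
tool_rot: [2.12, 2.318, -0.0]
ft_force: [0.6, 0.1, 0.8]
grip_width: 0.062
grip_force: 0.0
```

Emit:
{"method": "jog_arm", "body": {"rows": "4.5 4 0 0 0 0 1; 4.5 4 0 0 0 0 1; 4.5 4 0 0 0 0 1; 4.5 4 0 0 0 0 1; 4.5 4 0 0 0 0 1"}}

```text
time: 2.15
position: [0.4045, -0.3661, 0.4228]
tool_rot: [2.12, 2.317, -0.001]
ft_force: [0.6, -0.2, -0.6]
grip_width: 0.007
grip_force: 0.0
```

Emit:
{"method": "jog_arm", "body": {"rows": "4.5 4 0 0 0 0 1; 4.5 4 0 0 0 0 1; 6 0 0 0 0 0 1; 6 0 0 0 0 0 1; 6 0 0 0 0 0 1"}}

```text
time: 2.78
position: [0.4586, -0.0897, 0.4226]
tool_rot: [2.12, 2.318, -0.0]
ft_force: [0.4, -0.3, 0.7]
grip_width: 0.004
grip_force: 0.0
```

Emit:
{"method": "jog_arm", "body": {"rows": "6 0 0 0 0 0 1; 6 -1 0 0 0 0 1; 4 -1 0 0 0 0 1; 0 -1 0 0 0 0 1; 0 0 0 0 0 0 1"}}

```text
time: 3.4
position: [0.4144, 0.064, 0.4228]
tool_rot: [2.12, 2.316, -0.001]
ft_force: [0.3, -0.3, -1.1]
grip_width: 0.005
grip_force: 0.0
```

```bash
cat >> m.py <<'E'
C0=np.array([.5145,.0447]);YAW=.09
def mill(p):
    c,s=np.cos(YAW),np.sin(YAW); q=np.array(p)[:2]-C0; return np.array([c*q[0]+s*q[1],-s*q[0]+c*q[1]])
E
python3 - <<'E'
from m import *
s=ctrl.get_state();print(s["position"],mill(s["position"]),R.from_rotvec(s["tool_rot"]).as_matrix().round(3),s["joint_positions"].round(2))
d=imaging.get_image("wrist");save("w1",d["img"]);print(d["origin"],d["orientation"])
E
```

```text
[0.41442778 0.06404406 0.42284394] [-0.09792858  0.02826012] [[-0.088  0.996  0.001]
 [ 0.996  0.088 -0.002]
 [-0.002  0.001 -1.   ]] [ 0.72 -0.23 -0.74  1.58 -0.16  1.74  0.06]
[0.4082958  0.13023378 0.58421406] [2.8932856  0.12737388 0.01497331]
```

View pics/w1.png

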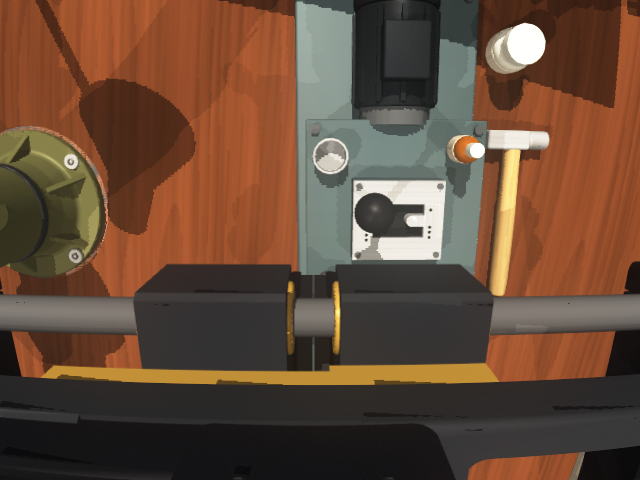

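The wrist view has forward to the right and left up. The knob is at about (374,212), and the plate corners are about (352,180), (444,181), (443,260) and (353,260).

```bash
python3 - <<'E'
from m import *
d=imaging.get_image("wrist");a=imaging.get_image("scene")
W=np.array([[444,181],[443,260],[353,260],[352,180]],float)
X=np.array([plane(d,*w,.125) for w in W]);print(X[:,:2],X.mean(0),mill(X.mean(0)))
f=X[0]+X[1]-X[2]-X[3];print("yaw",np.arctan2(f[1],f[0]))
P=plane(d,374,212.5,.2265);print("knob w",P,mill(P));T=tri([ray(d,374,212.5),ray(a,277.2,164.7)]);print(T,mill(T))
E
```

```text
[[ 0.55920949  0.09431191]
 [ 0.57298368  0.00256447]
 [ 0.46713311 -0.00644591]
 [ 0.45585273  0.08580583]] [0.51379475 0.04405907 0.125     ] [-0.00076    -0.00057495]
yaw 0.08353294211230955
knob w [0.46792741 0.06875765 0.2265    ] [-0.04422183  0.02814616]
[0.46796054 0.0694228  0.22725715] [-0.04412905  0.02880564]
```

Emit:
{"method": "jog_arm", "body": {"rows": "0 0 4 0 0 0 1; 0 0 4 0 0 0 1; 0 0 4 0 0 0 1; 0 0 0 0 0 0 1"}}

```text
time: 4.05
position: [0.4132, 0.0638, 0.3001]
tool_rot: [-2.118, -2.314, 0.005]
ft_force: [-0.2, -0.5, 0.4]
grip_width: 0.005
grip_force: 0.0
```

Emit:
{"method": "jog_arm", "body": {"rows": "0 0 3 0 0 0 1; 0 0 3 0 0 0 1; 0 0 3 0 0 0 1; 0 0 0 0 0 0 1"}}

```text
time: 4.55
position: [0.4145, 0.0644, 0.2126]
tool_rot: [-2.119, -2.317, 0.001]
ft_force: [-0.4, 0.5, 0.2]
grip_width: 0.008
grip_force: 0.0
```

Emit:
{"method": "jog_arm", "body": {"rows": "0 0.5 0 0 0 0 1; 0 0.5 0 0 0 0 1; 0 0 0 0 0 0 1"}}

```text
time: 4.92
position: [0.4257, 0.0659, 0.2135]
tool_rot: [2.119, 2.319, 0.002]
ft_force: [-0.3, 0.2, 0.7]
grip_width: 0.003
grip_force: 0.0
```

```bash
python3 - <<'E'
from m import *
s=ctrl.get_state();print(s["position"],mill(s["position"]),s["joint_positions"].round(2),s["ft_force"])
d=imaging.get_image("wrist");a=imaging.get_image("scene");
i=np.vstack([a["img"][120:290,180:380],d["img"][90:330,230:530][::1][:170,:200]]);
save("c1",np.hstack([cv2.resize(a["img"][110:290,190:370],(400,400)),cv2.resize(d["img"][60:360,270:570],(400,400))]))
E
```

```text
[0.4256804  0.06586188 0.21350165] [-0.08655813  0.02905921] [ 0.69 -0.17 -0.81  1.95 -0.13  1.31  0.01] [-0.2776745   0.23402763  0.74972585]
```

View pics/c1.png

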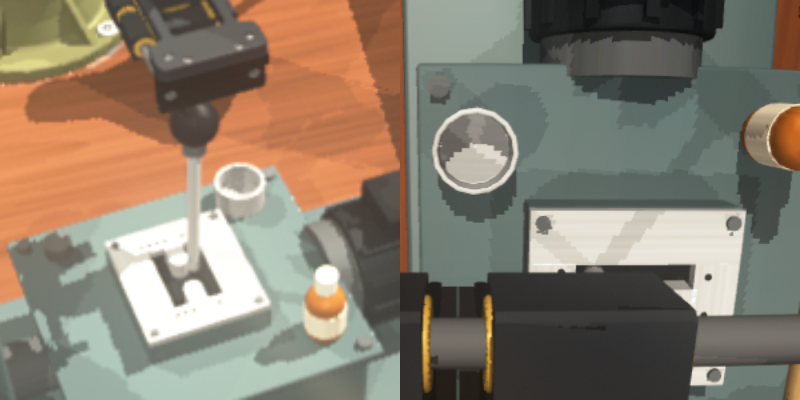

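The fingers are just behind the knob, and the tin and bottle are clear. I'm pushing forward gently.

Emit:
{"method": "jog_arm", "body": {"rows": "0 0.5 0 0 0 0 1; 0 0.5 0 0 0 0 1; 0 0.5 0 0 0 0 1; 0 0.5 0 0 0 0 1; 0 0.5 0 0 0 0 1"}}

```text
time: 5.65
position: [0.4494, 0.068, 0.2125]
tool_rot: [-2.119, -2.319, 0.002]
ft_force: [-2.4, -0.6, 2.9]
grip_width: 0.003
grip_force: 1.6
```

Emit:
{"method": "jog_arm", "body": {"rows": "0 0.5 0 0 0 0 1; 0 0.5 0 0 0 0 1; 0 0.5 0 0 0 0 1; 0 0.3 0 0 0 0 1; 0 0 0 0 0 0 1"}}

```text
time: 6.28
position: [0.4679, 0.0696, 0.2124]
tool_rot: [2.119, 2.319, 0.001]
ft_force: [-0.7, -0.4, 0.7]
grip_width: 0.005
grip_force: 0.1
```

```bash
python3 - <<'E'
from m import *
s=ctrl.get_state();print(s["position"],mill(s["position"]),s["ft_force"])
d=imaging.get_image("top");a=imaging.get_image("scene");
save("c2",np.hstack([cv2.resize(a["img"][120:280,200:360],(400,400)),cv2.resize(d["img"][230:390,290:450],(400,400))]))
print(proj(a,[.511,.0727,.233]))
E
```

```text
[0.46793739 0.0696229  0.21237285] [-0.04413413  0.02900701] [-0.67839177 -0.35779069  0.73800947]
[[285.86613818 179.50403108]]
```

View pics/c2.png

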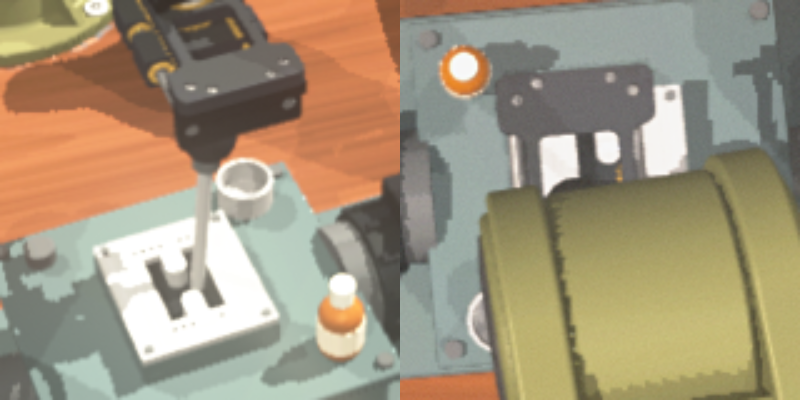

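The gripper hides the knob, but the rod looks close to neutral. By the geometry it has about 1 cm left to go.

Emit:
{"method": "jog_arm", "body": {"rows": "0 0.4 0 0 0 0 1; 0 0.4 0 0 0 0 1; 0 0.3 0 0 0 0 1; 0 0 0 0 0 0 1"}}

```text
time: 6.88
position: [0.4788, 0.0706, 0.2124]
tool_rot: [2.119, 2.319, 0.001]
ft_force: [0.7, 0.1, 1.1]
grip_width: 0.005
grip_force: 0.1
```

Emit:
{"method": "jog_arm", "body": {"rows": "0 -1 0 0 0 0 1; 0 -1.5 0 0 0 0 1; 0 -1.5 -4 0 0 0 1; 0 0 -4 0 0 0 1; 0 0 -4 0 0 0 1"}}

```text
time: 7.5
position: [0.4378, 0.067, 0.3337]
tool_rot: [2.118, 2.318, -0.001]
ft_force: [0.4, -0.2, -1.5]
grip_width: 0.002
grip_force: 0.0
```

```bash
python3 - <<'E'
from m import *
s=ctrl.get_state();print(s["position"],mill(s["position"]),s["ft_force"])
d=imaging.get_image("wrist");a=imaging.get_image("scene");
save("c3",np.hstack([cv2.resize(a["img"][120:280,200:360],(400,400)),cv2.resize(d["img"][130:290,300:460],(400,400))]))
E
```

```text
[0.43778987 0.06702077 0.33369446] [-0.07439351  0.02912503] [ 0.3504902  -0.23571529 -1.54694841]
```

View pics/c3.png

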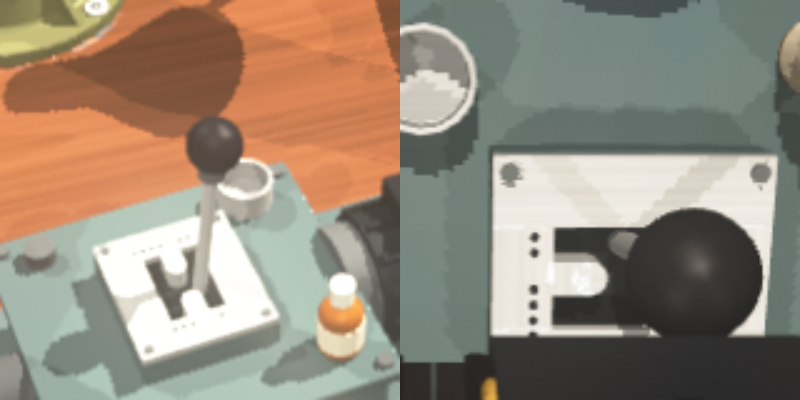

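The knob is now at scene (286,178.8) and wrist (418,240).

```bash
python3 - <<'E'
from m import *
d=imaging.get_image("wrist");a=imaging.get_image("scene")
T=tri([ray(d,418,240),ray(a,286,178.8)]);print(T,mill(T),mill(plane(d,418,240,.2326)),mill(plane(a,286,178.8,.2326)))
r=np.hypot(*(ray(d,418,240)[0]-T)[:2])
W=np.array([[377.5/1,0]])
pl=lambda u,v:((u-400)/2.5+300,v/2.5+130)
for q in((492,155),(777,153)):print(mill(plane(d,*pl(*q),.125)))
E
```

```text
[0.51027822 0.07294397 0.23378326] [-0.00166617  0.02850911] [-0.00141826  0.02802818] [-0.00275762  0.02906651]
[-0.04944644  0.04571683]
[0.0557118  0.04682274]
```

Emit:
{"method": "jog_arm", "body": {"rows": "5 0 0 0 0 0 1; 0.2 4 0 0 0 0 1; 0 3.3 0 0 0 0 1; 0 0 4 0 0 0 1; 0 0 4 0 0 0 1"}}

```text
time: 8.32
position: [0.5058, 0.1254, 0.2496]
tool_rot: [-2.117, -2.318, 0.002]
ft_force: [0.4, -0.6, -0.1]
grip_width: 0.005
grip_force: 0.0
```

Emit:
{"method": "jog_arm", "body": {"rows": "0 0 4 0 0 0 1; 0 0 0 0 0 0 1; -1 0 0 0 0 0 1; -0.5 0 0 0 0 0 1; -0.5 0 0 0 0 0 1"}}

```text
time: 8.95
position: [0.5092, 0.1048, 0.2137]
tool_rot: [2.119, 2.317, 0.002]
ft_force: [-0.9, -0.7, -0.2]
grip_width: 0.004
grip_force: 0.0
```

Emit:
{"method": "jog_arm", "body": {"rows": "-0.5 0 0 0 0 0 1; -0.5 0 0 0 0 0 1; -0.5 0 0 0 0 0 1; -0.5 0 0 0 0 0 1; -0.5 0 0 0 0 0 1"}}

```text
time: 9.57
position: [0.5107, 0.0803, 0.2125]
tool_rot: [-2.119, -2.319, 0.0]
ft_force: [-0.2, 1.5, 1.4]
grip_width: 0.008
grip_force: 0.9
```

```bash
python3 - <<'E'
from m import *
s=ctrl.get_state();print(s["position"],mill(s["position"]),s["ft_force"])
E
```

```text
[0.51065932 0.08027432 0.21249782] [-0.00062777  0.03577554] [-0.16522485  1.5381465   1.43014417]
```

Emit:
{"method": "jog_arm", "body": {"rows": "-0.5 0 0 0 0 0 1; -0.5 0 0 0 0 0 1; -0.5 0 0 0 0 0 1; -0.5 0 0 0 0 0 1; -0.5 0 0 0 0 0 1"}}

```text
time: 10.2
position: [0.5129, 0.0552, 0.2125]
tool_rot: [2.119, 2.319, -0.0]
ft_force: [-0.5, 1.2, 1.4]
grip_width: 0.004
grip_force: 0.7
```

Emit:
{"method": "jog_arm", "body": {"rows": "-0.4 0 0 0 0 0 1; -0.3 0 0 0 0 0 1; -0.2 0 0 0 0 0 1; 0 0 0 0 0 0 1"}}

```text
time: 10.7
position: [0.5137, 0.0465, 0.2124]
tool_rot: [2.119, 2.319, -0.0]
ft_force: [-0.5, 1.6, 0.5]
grip_width: 0.006
grip_force: 0.5
```

```bash
python3 - <<'E'
from m import *
s=ctrl.get_state();print(s["position"],mill(s["position"]),s["ft_force"])
E
```

```text
[0.5136692  0.04645859 0.21240021] [-0.00066938  0.00182615] [-0.46366926  1.56093018  0.49238295]
```

Emit:
{"method": "jog_arm", "body": {"rows": "-0.2 0 0 0 0 0 1; -0.1 0 0 0 0 0 1; 0 0 0 0 0 0 1"}}

```text
time: 11.08
position: [0.5139, 0.0436, 0.2124]
tool_rot: [-2.119, -2.319, 0.0]
ft_force: [0.2, 2.3, -1.5]
grip_width: 0.002
grip_force: 0.6
```

Emit:
{"method": "jog_arm", "body": {"rows": "1.5 0 0 0 0 0 1; 1.5 0 0 0 0 0 1; 1 0 -4 0 0 0 1; 0 0 -4 0 0 0 1; 0 -4 -4 0 0 0 1"}}

```text
time: 11.7
position: [0.4711, 0.0806, 0.333]
tool_rot: [-2.114, -2.318, -0.003]
ft_force: [0.1, -1.2, 1.6]
grip_width: 0.004
grip_force: 0.0
```

Emit:
{"method": "jog_arm", "body": {"rows": "-2 -5 0 0 0 0 1; -3 0 0 0 0 0 1; 0 0 0 0 0 0 1"}}

```text
time: 12.08
position: [0.4249, 0.0243, 0.3329]
tool_rot: [2.121, 2.314, -0.002]
ft_force: [0.1, 0.1, 0.4]
grip_width: 0.002
grip_force: 0.0
```

```bash
python3 - <<'E'
from m import *
s=ctrl.get_state();print(s["position"],mill(s["position"]),s["ft_force"])
d=imaging.get_image("wrist");a=imaging.get_image("scene");
save("c4",np.hstack([cv2.resize(a["img"][120:280,200:360],(400,400)),cv2.resize(d["img"][130:290,300:460],(400,400))]))
E
```

```text
[0.42488739 0.02431791 0.33289115] [-0.09108183 -0.01224535] [0.08824579 0.1008919  0.41363604]
```

View pics/c4.png

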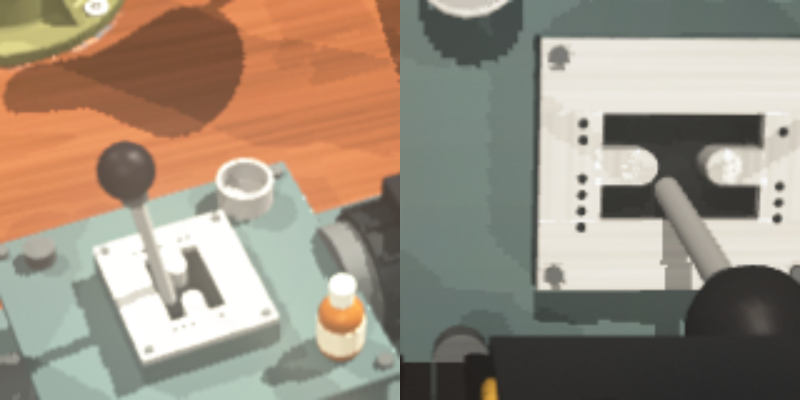

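The knob is at scene (250.4,189.2). The rod has crossed to the right column, in the neutral channel.

```bash
python3 - <<'E'
from m import *
a=imaging.get_image("scene");print(mill(plane(a,250.4,189.2,.2326)), knob(a,(250,189),16,100))
E
```

```text
[-0.00219747 -0.02831926] ((246.0, 192.5), 8.139510154724121)
```

Emit:
{"method": "jog_arm", "body": {"rows": "-1.6 2 0 0 0 0 1; 0 0 4 0 0 0 1; 0 0 4 0 0 0 1; 0 0 4 0 0 0 1; 0 0 0 0 0 0 1"}}

```text
time: 12.85
position: [0.4446, 0.013, 0.21]
tool_rot: [-2.112, -2.317, 0.004]
ft_force: [-0.4, 0.5, 0.7]
grip_width: 0.002
grip_force: 0.0
```

Emit:
{"method": "jog_arm", "body": {"rows": "0 1 0 0 0 0 1; 0 1 0 0 0 0 1; 0 1 0 0 0 0 1; 0 0.5 0 0 0 0 1; 0 0.5 0 0 0 0 1"}}

```text
time: 13.48
position: [0.4865, 0.015, 0.2127]
tool_rot: [-2.119, -2.319, 0.001]
ft_force: [-2.4, -0.3, 2.5]
grip_width: 0.003
grip_force: 1.4
```

```bash
python3 - <<'E'
from m import *
s=ctrl.get_state();print(s["position"],mill(s["position"]),s["ft_force"])
E
```

```text
[0.48646957 0.01497951 0.21267208] [-0.03058822 -0.02708087] [-2.43268153 -0.30660557  2.54944712]
```

Emit:
{"method": "jog_arm", "body": {"rows": "0 0.5 0 0 0 0 1; 0 0.5 0 0 0 0 1; 0 0.5 0 0 0 0 1; 0 0.5 0 0 0 0 1; 0 0.5 0 0 0 0 1"}}

```text
time: 14.1
position: [0.5117, 0.0174, 0.2125]
tool_rot: [2.119, 2.319, 0.0]
ft_force: [-1.1, 0.2, 1.9]
grip_width: 0.008
grip_force: 1.0
```

Emit:
{"method": "jog_arm", "body": {"rows": "0 0.5 0 0 0 0 1; 0 0.5 0 0 0 0 1; 0 0.5 0 0 0 0 1; 0 0.3 0 0 0 0 1; 0 0 0 0 0 0 1"}}

```text
time: 14.72
position: [0.5293, 0.0189, 0.2122]
tool_rot: [-2.119, -2.319, 0.0]
ft_force: [-0.7, -0.9, -1.7]
grip_width: 0.005
grip_force: 0.7
```

Emit:
{"method": "jog_arm", "body": {"rows": "0 0.2 0 0 0 0 1; 0 0.1 0 0 0 0 1; 0 0 0 0 0 0 1"}}

```text
time: 15.1
position: [0.5322, 0.0192, 0.2125]
tool_rot: [2.119, 2.319, -0.0]
ft_force: [-2.0, 0.3, -1.2]
grip_width: 0.006
grip_force: 1.0
```

```bash
python3 - <<'E'
from m import *
s=ctrl.get_state();print(s["position"],mill(s["position"]),s["ft_force"])
E
```

```text
[0.53224741 0.0192072  0.21251212] [ 0.01538432 -0.02698474] [-2.04174681  0.280068   -1.15521652]
```

Not at the stop yet. I'll creep forward and watch the force.

Emit:
{"method": "jog_arm", "body": {"rows": "0 0.2 0 0 0 0 1; 0 0 0 0 0 0 1"}}

```text
time: 15.35
position: [0.5345, 0.0194, 0.2126]
tool_rot: [2.119, 2.319, 0.001]
ft_force: [-2.0, 0.3, -1.7]
grip_width: 0.007
grip_force: 0.9
```

Emit:
{"method": "jog_arm", "body": {"rows": "0 0.15 0 0 0 0 1; 0 0 0 0 0 0 1"}}

```text
time: 15.6
position: [0.536, 0.0196, 0.2126]
tool_rot: [2.119, 2.319, 0.0]
ft_force: [-1.5, 0.0, -1.8]
grip_width: 0.007
grip_force: 0.9
```

Emit:
{"method": "jog_arm", "body": {"rows": "0 0.1 0 0 0 0 1; 0 0 0 0 0 0 1"}}

```text
time: 15.85
position: [0.5368, 0.0197, 0.2125]
tool_rot: [2.119, 2.319, 0.0]
ft_force: [-1.0, 0.3, -1.6]
grip_width: 0.01
grip_force: 0.9
```

Emit:
{"method": "jog_arm", "body": {"rows": "0 0.1 0 0 0 0 1; 0 0 0 0 0 0 1"}}

```text
time: 16.1
position: [0.5379, 0.0197, 0.2126]
tool_rot: [2.119, 2.319, 0.0]
ft_force: [-0.9, 0.9, -1.9]
grip_width: 0.002
grip_force: 0.9
```

Emit:
{"method": "jog_arm", "body": {"rows": "0 0.1 0 0 0 0 1; 0 0 0 0 0 0 1"}}

```text
time: 16.35
position: [0.5389, 0.0199, 0.2126]
tool_rot: [2.119, 2.319, 0.0]
ft_force: [-2.1, 0.2, -1.2]
grip_width: 0.007
grip_force: 0.9
```

Emit:
{"method": "jog_arm", "body": {"rows": "0 0.1 0 0 0 0 1; 0 0 0 0 0 0 1"}}

```text
time: 16.6
position: [0.5398, 0.0199, 0.2125]
tool_rot: [2.119, 2.319, 0.0]
ft_force: [-1.1, 0.5, -1.6]
grip_width: 0.008
grip_force: 0.9
```

Emit:
{"method": "jog_arm", "body": {"rows": "0 0.1 0 0 0 0 1; 0 0 0 0 0 0 1"}}

```text
time: 16.85
position: [0.5406, 0.02, 0.2125]
tool_rot: [-2.119, -2.319, 0.001]
ft_force: [-3.7, 0.9, -1.6]
grip_width: 0.005
grip_force: 1.4
```

Emit:
{"method": "jog_arm", "body": {"rows": "0 0.1 0 0 0 0 1; 0 0 0 0 0 0 1"}}

```text
time: 17.1
position: [0.5408, 0.02, 0.2124]
tool_rot: [-2.118, -2.318, 0.003]
ft_force: [-7.3, -1.5, 0.5]
grip_width: 0.0
grip_force: 2.8
```

Emit:
{"method": "jog_arm", "body": {"rows": "0 0.1 0 0 0 0 1; 0 0 0 0 0 0 1"}}

```text
time: 17.35
position: [0.5409, 0.0199, 0.2123]
tool_rot: [-2.118, -2.317, 0.006]
ft_force: [-8.4, -1.0, 2.4]
grip_width: 0.009
grip_force: 4.1
```

The stop is reached: the force is rising and the position has stalled. I'll back off and clear away.

Emit:
{"method": "jog_arm", "body": {"rows": "0 -1 0 0 0 0 1; 0 -2 0 0 0 0 1; 0 -3 0 0 0 0 1; 0 -2 -4 0 0 0 1; 0 0 -4 0 0 0 1"}}

```text
time: 17.98
position: [0.4626, 0.0129, 0.2941]
tool_rot: [2.117, 2.315, -0.0]
ft_force: [1.5, 0.2, -0.5]
grip_width: 0.005
grip_force: 0.0
```

Emit:
{"method": "jog_arm", "body": {"rows": "0 0 -4 0 0 0 1; 0 0 -4 0 0 0 1; -6 0 0 0 0 0 1; -6 0 0 0 0 0 1; 0 0 0 0 0 0 1"}}

```text
time: 18.6
position: [0.4739, -0.1127, 0.3723]
tool_rot: [2.129, 2.308, 0.001]
ft_force: [-1.2, 1.3, -0.7]
grip_width: 0.004
grip_force: 0.0
```

```bash
python3 - <<'E'
from m import *
s=ctrl.get_state();print(s["position"],s["qd"].round(3),s["ft_force"])
d=imaging.get_image("top");a=imaging.get_image("scene");
save("c5",np.hstack([cv2.resize(a["img"][120:280,200:360],(400,400)),cv2.resize(d["img"][230:390,290:450],(400,400))]))
E
```

```text
[ 0.47390596 -0.11265315  0.37233507] [-0.035 -0.034 -0.09   0.009 -0.069  0.016 -0.023] [-1.18558957  1.32689267 -0.72928357]
```

View pics/c5.png

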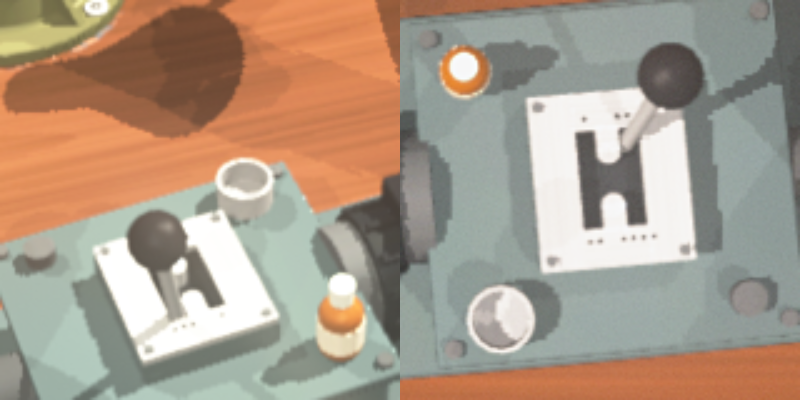

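In both views the lever is at the end of the third slot (top view knob at about (398,260)). The bottle and tin haven't moved and the arm is clear.

```bash
python3 - <<'E'
from m import *
d=imaging.get_image("top");a=imaging.get_image("scene")
T=tri([ray(a,263.2,215.6),ray(d,398,260.4)]);print(T,mill(T))
print(ticket.close_job())
E
```

```text
[0.56644114 0.02141189 0.22544738] [ 0.04963782 -0.02786225]
the job is handed in; nothing more can be done
None
```

The mill is in third and handed in: the lever went through neutral and across to the right, then forward to the stop at about 8 N. The arm is clear, the bottle and tin haven't moved, and I kept away from the jar and hammer but didn't recheck them at the end.

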